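# Shut the service cover of a lab instrument and hold it on its seal

### The job

The hinged service cover on top of the dark instrument on the bench stands open. Swing it down, turn its quarter-turn fastener until the thumb bar lines up with the two dark index ribs on the cover so that the blade underneath can drop into its slot, and press the cover fully shut against the frame. Finish while still holding it pressed shut (do not let go: spring pins push it up again), and leave the vial rack, bottle, screwdriver and beaker standing where they are.

Things in the scene. Friction and masses are not known exactly. Their poses are not given: they have to be found in the camera images.
- module: Fixed dark slate instrument housing, 320 (x) x 300 (y) x 100 mm high. Origin: centre of its underside on the bench; z up; front is -x. Its flat top is the frame round the service bay (opening 120 x 120 mm). The cover's hinge line runs along the module's y, 90 mm behind (+x of) its centre, at the height of the top. Position and yaw vary.
- cover_angle (a joint): Opening angle of the cover, rad: 0 = fully shut, underside on the frame; grows to 1.2 as the front edge swings up. Stiff hinge: stays where left; 1 to 4 N near the front edge moves it. With the fastener out of line its blade stops the cover at about 0.096. Below about 0.08 two spring pins under the front edge push back (see press_point).
- cover: Light grey hinged plate, 165 (x) x 150 (y) x 6 mm. Origin: on the hinge line, mid width, in the plane of its underside; it runs from x = -5 to -170 mm (front edge), outer face at z = 6 mm, z the outward normal. Two raised dark ribs (16 x 3 x 2 mm) at x = -115 mm, y = -33 and +33 mm lie along y and point at the fastener.
- hinge_line (a point): Point on the hinge axis, mid width; axes as the cover's; the hinge axis is y. A positive turn about +y opens.
- press_point (a point): On the cover's outer face, mid width, 18 mm in from the front edge (152 mm from the hinge axis): free flat face in front of the fastener to push on. With the fastener in line, about 11 N here shuts the cover fully (15 N if pushed at the fastener); 7 N or more must stay on to hold it; let go, it rises. Axes as the cover's.
- fastener (a joint): Angle of the quarter-turn fastener, rad, counter-clockwise positive seen from outside: 0 = thumb bar along the cover's y, in line with the ribs and the slot. Starts at 0.7 to 1.45; turns with light friction (0.05 N m) from -0.5 to 1.6, with no click or stop at 0. The blade enters the slot within about 0.15 of 0.
- bar_top (a point): Middle of the top of the fastener's steel thumb bar, on its axis, 24 mm above the cover's outer face, 115 mm from the hinge. The bar is 34 mm long along this point's y, 9 mm wide along x (grip across x), 18 mm tall, on a round head 34 mm across, 6 mm thick, that turns with it. z is the outward normal.
- vial_rack: Bystander: loose grey rack of small capped vials, 100 x 60 x 50 mm, beside the module; origin centre of underside.
- solvent_bottle: Bystander: loose amber bottle, 66 mm across, 130 mm tall; origin centre of underside.
- screwdriver: Bystander: loose screwdriver with a black handle, 170 mm long, lying on the bench.
- beaker: Bystander: loose white beaker, 64 mm across, 75 mm tall; origin centre of underside.
- slot (a point): Fixed: centre of the mouth of the slot that takes the fastener's blade, in a bar across the bay, 5 mm below the frame top. The slot is 10 mm wide and runs along this point's y (the module's y). Axes as the module's.

How it is judged:
By the outcome, as a careful person would: the job done as asked, in the order asked, and still so for the second after the job is handed in, while the arm keeps its last pose, push and grip.
It also fails if it takes over 56 s, if anything falls off the work surface, if the arm or the gripper's body presses on something with over 40 N, if the wrist force passes 120 N, or if a joint passes its speed limit or range.

### The arm

A 6-joint arm with a two-finger parallel gripper is mounted at the origin on the work surface. World frame = base frame: x ahead of the robot, y to its left, z up, the work surface at z = 0. Lengths are in mm, angles in rad, forces in N, time in s.
With the tool pointing down it reaches from about 400 to 825 mm from the base axis. Payload 7 kg.
Tool frame: the origin (TCP) lies on the centre line of the jaws, within the pads' length; the fingertips stand 17 mm ahead of it and the grasp point (between the pads) lies 2 mm behind it; z points along the fingers, y is the direction in which the jaws open and shut (so a half turn about z gives the same grasp; the last joint's range is limited). The gripper opens to 88 mm and grips with 3 to 60 N. Pads are 19 mm wide; open, the fingers measure 130 mm over their backs; the gripper's body (78 mm by 193 mm) begins 47 mm behind the grasp point.
Start: joints at [1.457, 0.359, 0.012, 0, -1.224, -0.288], TCP at [263.982, 621.215, 243.561] pointing down, gripper open.
Joint ranges: [-3.07, 3.07], [-1.43, 2.12], [-1.02, 1.25], [-3.03, 1.67], [-3.05, -0], [-3.03, 3.03]. Speed limits (rad/s): [2.39, 2.39, 3.01, 3.14, 3.14, 3.14].

### API

Orientations are given as [roll, pitch, yaw] about the fixed x, y, z axes, in that order (R = Rz(yaw) Ry(pitch) Rx(roll)).
In Python, from bench import * gives the robot as it stands.
- The arm moves only by the shell command python3 -m creep 'ROWS' [FORCE]. ROWS is JSON, a list of rows, each an object of numbers: "jaw": the finger opening in m, from 0 to 0.0876; "tx", "ty", "tz": the shift along the tool's x, y, z in m; "ax", "ay", "az": the turn, a rotation vector about the tool's x, y, z in degrees. A call has 1 to 10 rows; each row shifts and turns the commanded pose from where the row before left it, along the tool's axes as they then stand; what a row does not reach is not made up. A row lasts 1/12 s, in which the tool goes at most 41.7 mm and 7.16 degrees, less where a joint would pass 70% of its speed; a pose out of reach is approached as far as the arm can. A call with a gripper value outside its range is refused whole. The fingers move at their own pace and stop on an object; FORCE is the grip in N (left out, the last holds). Time passes only in rows, so rows that do not move let the fingers close. It gives the time, the measured TCP pose, the force and the opening at its end, in the units of the state.
- sense(): the state, without advancing time (a new reading comes with each control period).
- read_camera(name): name is "side" or "top" or "wrist"; returns the picture (420x560x3 uint8, red, green, blue); there is no depth.
- get_calibration(name): a dict with "fx", "fy", "cx", "cy" (pixels), "pose" (4x4, takes a point from camera to world coordinates); the wrist camera has in their place "mount" (4x4, takes a point from camera to tool coordinates, whose origin is the TCP and whose axes are the flange's). Camera axes: x right, y up, looking along -z (the intrinsics and any distortion apply to the point x, -y, -z); pixel columns grow to the right and rows downward; lengths in mm; the calibration is good to about 2 mm. The wrist camera is an equidistant fisheye: a pixel r from the principal point sees the ray r / f radians off the axis. A picture is of the moment at which its call begins: read the wrist's pose just before it. get_calibration takes no time and is no camera call.
- job_done(): hands the job in, once; it reports no verdict.
The state is a dict: "t": time; "q": joint angles; "joint_vel": joint speeds; "joint_efforts": joint torques, N m; "eef_pos": TCP position; "orientation": TCP orientation; "ft_force": force on the tool from outside, world axes, zero at the start; "ft_torque": the same for the moment, N m; "finger_gap": opening from 0.0 (shut) to 1.0 (fully open).
Only numpy, scipy, OpenCV 4.12 (cv2) and the standard library are available. Lean on these libraries where they do the work, as an engineer would, in place of code of your own. Each camera call takes 0.05 s, during which the arm holds its last target. There are 200 camera calls.

## Working session

There is one attempt and no reset: what is moved stays moved. The work goes in short steps, Python scripts to look and compute and a shell command to move; the robot and the scene stay as the last step left them, time stands still between calls to the robot, and variables do not carry over. Pictures are saved under pics/ and viewed, about 8 in all and at most 12, crops included, and the job is handed in when it is done.

```bash
mkdir -p pics; ls; python3 - <<'E'
from bench import *
import cv2
s=sense();print({k:s[k] for k in('t','q','eef_pos','orientation','ft_force','finger_gap')})
for n in('side','top','wrist'):
    im=read_camera(n);cv2.imwrite(f'pics/{n}0.png',im[...,::-1]);print(n,get_calibration(n))
import numpy as np
a=cv2.imread('pics/side0.png');b=cv2.imread('pics/top0.png')
E
```

```text
pics
{'t': 0.0, 'q': array([ 1.45711731e+00,  3.59387816e-01,  1.10575008e-02, -3.26300958e-04,
       -1.22408893e+00, -2.88098986e-01]), 'eef_pos': array([263.81378863, 620.81568851, 242.62576321]), 'orientation': array([ 3.13994946e+00, -1.67059909e-04, -4.01888989e-01]), 'ft_force': array([-0.33804449, -0.78339363, -1.00612079]), 'finger_gap': 1.0008579939049507}
side {'fx': 475.7316821219368, 'fy': 475.7316821219368, 'cx': 275.9518061244721, 'cy': 214.9976041610749, 'pose': array([[-7.46810538e-01,  4.66069177e-01, -4.74398085e-01,
         1.42714320e+02],
       [-6.64895204e-01, -5.37988484e-01,  5.18153220e-01,
         5.57743834e+02],
       [-1.37254617e-02,  7.02387296e-01,  7.11662630e-01,
         8.28863691e+02],
       [ 0.00000000e+00,  0.00000000e+00,  0.00000000e+00,
         1.00000000e+00]])}
top {'fx': 480.49073752467666, 'fy': 480.49073752467666, 'cx': 284.46147590030506, 'cy': 201.2787981197405, 'pose': array([[ 7.23050669e-03,  9.90197941e-01, -1.39483893e-01,
         4.79011258e+02],
       [-9.99765121e-01,  4.30839473e-03, -2.12400495e-02,
         2.81511143e+01],
       [-2.04309016e-02,  1.39604708e-01,  9.89996517e-01,
         1.16898578e+03],
       [ 0.00000000e+00,  0.00000000e+00,  0.00000000e+00,
         1.00000000e+00]])}
wrist {'fx': 325.19226210127806, 'fy': 325.19226210127806, 'cx': 279.2849229138492, 'cy': 206.26598579747525, 'mount': array([[-4.00746183e-04,  9.55502643e-01,  2.94982267e-01,
         8.01441893e+01],
       [ 9.99999855e-01,  4.89074256e-04, -2.25659732e-04,
         4.37487211e-01],
       [-3.59886704e-04,  2.94982134e-01, -9.55502701e-01,
        -1.42413302e+02],
       [ 0.00000000e+00,  0.00000000e+00,  0.00000000e+00,
         1.00000000e+00]])}
```

View pics/top0.png

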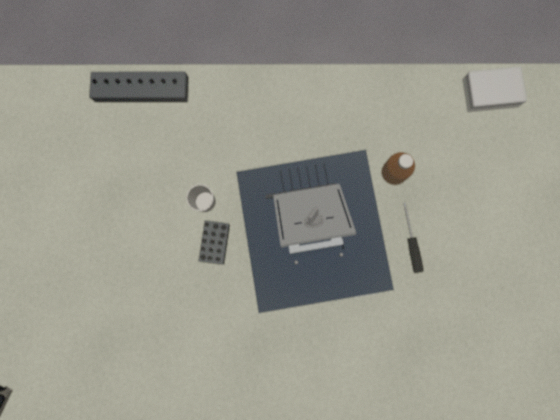

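View pics/side0.png

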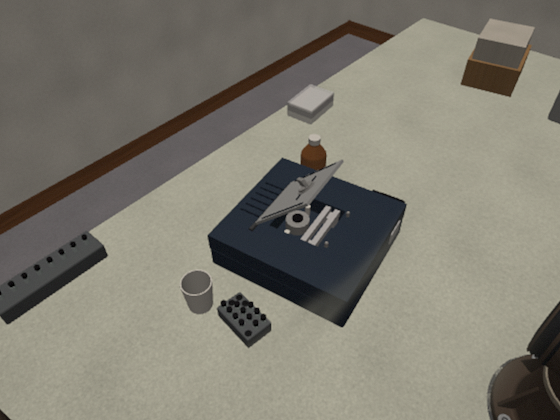

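The top view shows the module's top-face corners near (237,171), (366,151), (392,291) and (260,312). The cover is half open, with its fastener near (314,217). In the side view the cover's edge runs from (252,228) to (342,162). I'll enlarge both.

```bash
python3 - <<'E'
import cv2,numpy as np
a=cv2.imread('pics/top0.png')[170:260,260:360];b=cv2.imread('pics/side0.png')[150:250,240:360]
z=lambda i,w:cv2.convertScaleAbs(cv2.resize(i,(w,400*1),interpolation=cv2.INTER_CUBIC),alpha=1.5)
cv2.imwrite('pics/c1.png',np.hstack([cv2.resize(z(a,400),(400,360)),cv2.resize(z(b,400),(400,360))]))
E
```

```text
(no output)
```

View pics/c1.png

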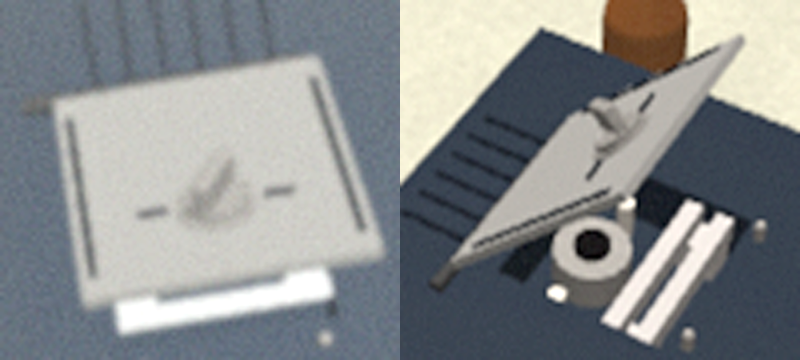

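```bash
cat > h.py <<'E'
from bench import *
import numpy as np
from scipy.optimize import least_squares
from scipy.spatial.transform import Rotation as R
C={n:get_calibration(n) for n in('top','side')}
W=get_calibration('wrist')
def cover(p):  # x,y (mm), yaw, angle -> R, hinge
    x,y,yaw,a=p
    Rm=R.from_euler('z',yaw); return Rm*R.from_euler('y',a), np.array([x,y,0])+Rm.apply([90,0,100]), Rm
def proj(n,P):
    c=C[n];q=(P-c['pose'][:3,3])@c['pose'][:3,:3]
    return np.array([c['cx']-c['fx']*q[0]/q[2],c['cy']+c['fy']*q[1]/q[2]])
def projw(P,s):
    t=R.from_euler('xyz',s['orientation']).inv().apply(P-s['eef_pos'])
    q=(t-W['mount'][:3,3])@W['mount'][:3,:3]
    r=np.hypot(q[0],q[1]);th=np.arctan2(r,-q[2]);k=W['fx']*th/r
    return np.array([W['cx']+k*q[0],W['cy']-k*q[1]])
E
python3 - <<'E'
from h import *
M=lambda u,v:('m',np.array([u,v,100.]))
Cv=lambda u,v:('c',np.array([u,v,6.]))
obs=[('top',M(160,150),(237,171)),('top',M(160,-150),(366,151)),('top',M(-160,-150),(392,291)),('top',M(-160,150),(260,312)),
('top',Cv(-5,75),(273.75,194.5)),('top',Cv(-5,-75),(339.5,183.75)),('top',Cv(-170,-75),(355.75,232.5)),('top',Cv(-170,75),(281.25,245)),
('top',Cv(-115,33),(297.75,223)),('top',Cv(-115,-33),(330,217.5)),
('side',Cv(-170,-75),(342.5,161)),('side',Cv(-170,75),(307,202))]
def f(p):
    Rc,h,Rm=cover(p);r=[]
    for n,(k,P),px in obs:
        X=h+Rc.apply(P) if k=='c' else p[0]*np.array([1,0,0])+p[1]*np.array([0,1,0])+Rm.apply(P)
        r+=list(proj(n,X)-px)
    return r
s=least_squares(f,[480,-40,.1,.8],loss='soft_l1');print(s.x,np.round(np.reshape(f(s.x),(-1,2)),1).tolist())
p=s.x;Rc,h,Rm=cover(p)
bt=h+Rc.apply([-115,0,30]);print('hinge',h,'bar_top',bt,'press',h+Rc.apply([-152,0,6]),'front',h+Rc.apply([-170,0,6]),'n',Rc.apply([0,0,1]))
for g in(.7,.9,1.1,1.3,1.45):
    b=Rc*R.from_euler('z',g);print(g,[np.round((proj('top',bt+b.apply([0,s*17,0]))-[260,170])*4) for s in(1,-1)])
h0,R0=h,Rm;print('shut press',h+Rm.apply([-152,0,6]),'shut bartop',h+Rm.apply([-115,0,30]))
E
```

```text
[ 5.66716806e+02 -1.37221526e+01  1.67276798e-01  7.63923030e-01] [[-0.6, -0.4], [0.7, -1.6], [1.6, -0.4], [-2.3, 0.8], [-0.1, 0.1], [0.3, 0.1], [0.1, 0.0], [-0.7, -0.2], [0.5, 0.3], [-0.1, 0.7], [0.5, -2.2], [-0.5, 0.7]]
hinge [655.46057098   1.26264752 100.        ] bar_top [594.03814793  -9.10881615 201.21619776] press [551.32186885 -16.32165985 209.48023955] front [538.50500128 -18.48584794 221.93191397] n [0.68210399 0.11517645 0.72212778]
0.7 [array([190., 185.]), array([234., 150.])]
0.9 [array([195., 187.]), array([229., 148.])]
1.1 [array([201., 189.]), array([223., 146.])]
1.3 [array([208., 189.]), array([216., 146.])]
1.45 [array([213., 189.]), array([211., 146.])]
shut press [505.58221289 -24.04501488 106.        ] shut bartop [542.06576058 -17.88459706 130.        ]
```

```bash
python3 -m creep '[{"tx":0.0285,"ty":0.0263,"tz":-0.005,"jaw":0},{"tx":0.0285,"ty":0.0263,"tz":-0.005,"jaw":0},{"tx":0.0285,"ty":0.0263,"tz":-0.005,"jaw":0},{"tx":0.0285,"ty":0.0263,"tz":-0.005,"jaw":0},{"tx":0.0285,"ty":0.0263,"tz":-0.005,"jaw":0},{"tx":0.0285,"ty":0.0263,"tz":-0.005,"jaw":0},{"tx":0.0285,"ty":0.0263,"tz":-0.005,"jaw":0},{"tx":0.0285,"ty":0.0263,"tz":-0.005,"jaw":0},{"tx":0.0285,"ty":0.0263,"tz":-0.005,"jaw":0},{"tx":0.0285,"ty":0.0263,"tz":-0.005,"jaw":0}]' 20
```

```text
invalid input at $[0]: expected keys jaw, tx, ty, tz, ax, ay, az
```

```bash
python3 -m creep '[{"tx":0.0285,"ty":0.0263},{"tx":0.0285,"ty":0.0263},{"tx":0.0285,"ty":0.0263},{"tx":0.0285,"ty":0.0263},{"tx":0.0285,"ty":0.0263},{"az":-6.5},{"az":-6.5},{"az":-6.5},{"az":-6.5},{"az":-6.6}]'; python3 - <<'E'
from h import *
s=sense();print(s['q'],s['t'])
E
```

```text
[ 1.45713100e+00  3.59199215e-01  1.12631818e-02 -2.50220398e-04
 -1.22410757e+00 -2.88076429e-01] 0.15invalid input at $[0]: expected keys jaw, tx, ty, tz, ax, ay, az
```

```bash
python3 -m creep '[{"jaw":0,"tx":0.0285,"ty":0.0263,"tz":-0.005,"ax":0,"ay":0,"az":0},{"jaw":0,"tx":0.0285,"ty":0.0263,"tz":-0.005,"ax":0,"ay":0,"az":0},{"jaw":0,"tx":0.0285,"ty":0.0263,"tz":-0.005,"ax":0,"ay":0,"az":0},{"jaw":0,"tx":0.0285,"ty":0.0263,"tz":-0.005,"ax":0,"ay":0,"az":0},{"jaw":0,"tx":0.0285,"ty":0.0263,"tz":-0.005,"ax":0,"ay":0,"az":0},{"jaw":0,"tx":0.0285,"ty":0.0263,"tz":-0.005,"ax":0,"ay":0,"az":0},{"jaw":0,"tx":0.0285,"ty":0.0263,"tz":-0.005,"ax":0,"ay":0,"az":0},{"jaw":0,"tx":0.0285,"ty":0.0263,"tz":-0.005,"ax":0,"ay":0,"az":0},{"jaw":0,"tx":0.0285,"ty":0.0263,"tz":-0.005,"ax":0,"ay":0,"az":0},{"jaw":0,"tx":0.0285,"ty":0.0263,"tz":-0.005,"ax":0,"ay":0,"az":0}]' 20
```

```text
t: 0.98
eef_pos: [423.6, 265.8, 293.9]
orientation: [-3.141, 0.0, -0.401]
ft_force: [1.3, 1.2, -0.1]
finger_gap: 0.306
```

```bash
python3 -m creep '[{"jaw":0,"tx":0.0284,"ty":0.0262,"tz":0,"ax":0,"ay":0,"az":0},{"jaw":0,"tx":0.0284,"ty":0.0262,"tz":0,"ax":0,"ay":0,"az":0},{"jaw":0,"tx":0.0284,"ty":0.0262,"tz":0,"ax":0,"ay":0,"az":0},{"jaw":0,"tx":0.0284,"ty":0.0262,"tz":0,"ax":0,"ay":0,"az":0},{"jaw":0,"tx":0.0284,"ty":0.0262,"tz":0,"ax":0,"ay":0,"az":0},{"jaw":0,"tx":0.0284,"ty":0.0262,"tz":0,"ax":0,"ay":0,"az":0},{"jaw":0,"tx":0.0284,"ty":0.0262,"tz":0,"ax":0,"ay":0,"az":0},{"jaw":0,"tx":0.0284,"ty":0.0262,"tz":0,"ax":0,"ay":0,"az":0},{"jaw":0,"tx":0,"ty":0,"tz":0.01,"ax":0,"ay":0,"az":-6.5},{"jaw":0,"tx":0,"ty":0,"tz":0.01,"ax":0,"ay":0,"az":-6.5}]'
python3 -m creep '[{"jaw":0,"tx":0,"ty":0,"tz":0.01,"ax":0,"ay":0,"az":-6.5},{"jaw":0,"tx":0,"ty":0,"tz":0.01,"ax":0,"ay":0,"az":-6.5},{"jaw":0,"tx":0,"ty":0,"tz":0,"ax":0,"ay":0,"az":-6.5},{"jaw":0,"tx":0,"ty":0,"tz":0,"ax":0,"ay":0,"az":0}]'
python3 - <<'E'
from h import *
import cv2
s=sense();im=read_camera('wrist');cv2.imwrite('pics/w1.png',im[...,::-1]);print(s['q'])
p=[566.7,-13.7,.1673,.764];Rc,h,Rm=cover(p)
for P in([-170,75,6],[-170,-75,6],[-115,33,8],[-115,-33,8],[-115,0,30],[-152,0,6]):print(P,projw(h+Rc.apply(P),s).round())
E
```

```text
t: 1.82
eef_pos: [551.2, -16.4, 273.1]
orientation: [3.142, -0.0, -0.174]
ft_force: [-0.4, 0.2, -0.6]
finger_gap: 0.002
t: 2.15
eef_pos: [550.1, -14.3, 252.7]
orientation: [3.141, 0.002, 0.17]
ft_force: [0.2, 0.5, 0.9]
finger_gap: 0.005
[ 3.29963858e-01  1.48839029e-01 -2.49962996e-01 -1.77611211e-04
 -1.17382377e+00  1.41124313e+00]
[-170, 75, 6] [162. 265.]
[-170, -75, 6] [401. 265.]
[-115, 33, 8] [233. 186.]
[-115, -33, 8] [331. 186.]
[-115, 0, 30] [282. 168.]
[-152, 0, 6] [282. 240.]
```

View pics/w1.png

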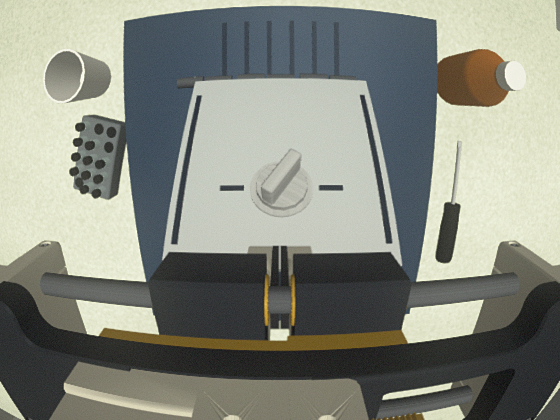

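Ribs land at (232,187) and (331,187), within a pixel of where the model puts them. The fastener bar runs from (268,202) to (294,152). I'll swing the cover down.

```bash
python3 -m creep '[{"jaw":0,"tx":0.0035,"ty":0,"tz":0.018,"ax":0,"ay":0,"az":0},{"jaw":0,"tx":-0.008,"ty":0,"tz":0.0095,"ax":0,"ay":0,"az":0},{"jaw":0,"tx":-0.007,"ty":0,"tz":0.0095,"ax":0,"ay":0,"az":0},{"jaw":0,"tx":-0.0065,"ty":0,"tz":0.0095,"ax":0,"ay":0,"az":0},{"jaw":0,"tx":-0.005,"ty":0,"tz":0.0095,"ax":0,"ay":0,"az":0},{"jaw":0,"tx":-0.005,"ty":0,"tz":0.0095,"ax":0,"ay":0,"az":0},{"jaw":0,"tx":-0.005,"ty":0,"tz":0.0095,"ax":0,"ay":0,"az":0}]'
python3 -m creep '[{"jaw":0,"tx":-0.0038,"ty":0,"tz":0.0115,"ax":0,"ay":0,"az":0},{"jaw":0,"tx":-0.0037,"ty":0,"tz":0.0115,"ax":0,"ay":0,"az":0},{"jaw":0,"tx":-0.0012,"ty":0,"tz":0.0055,"ax":0,"ay":0,"az":0},{"jaw":0,"tx":-0.0011,"ty":0,"tz":0.0055,"ax":0,"ay":0,"az":0},{"jaw":0,"tx":-0.0005,"ty":0,"tz":0.003,"ax":0,"ay":0,"az":0},{"jaw":0,"tx":0,"ty":0,"tz":0,"ax":0,"ay":0,"az":0}]'
```

```text
t: 2.78
eef_pos: [518.0, -19.4, 178.2]
orientation: [-3.142, -0.001, 0.164]
ft_force: [-0.2, 0.3, 1.0]
finger_gap: 0.004
t: 3.28
eef_pos: [507.7, -21.2, 141.1]
orientation: [3.142, 0.001, 0.165]
ft_force: [-0.3, 0.3, 0.7]
finger_gap: 0.008
```

```bash
python3 -m creep '[{"jaw":0,"tx":0,"ty":0,"tz":0.001,"ax":0,"ay":0,"az":0},{"jaw":0,"tx":0,"ty":0,"tz":0.001,"ax":0,"ay":0,"az":0},{"jaw":0,"tx":0,"ty":0,"tz":0,"ax":0,"ay":0,"az":0}]'
python3 - <<'E'
from h import *
import cv2
s=sense();im=read_camera('wrist');cv2.imwrite('pics/w2.png',im[...,::-1]);print(s['ft_force'])
for a in(.09,.11,.13,.2):
  Rc,h,Rm=cover([566.7,-13.7,.1673,a])
  print(a,[projw(h+Rc.apply(P),s).round(1).tolist() for P in([-5,75,6],[-115,33,8],[-115,-33,8],[-115,0,30])])
E
```

```text
t: 3.53
eef_pos: [508.3, -21.1, 139.8]
orientation: [-3.142, -0.001, 0.165]
ft_force: [-0.3, -0.5, 0.4]
finger_gap: 0.005
[-0.25042719 -0.48314536  0.42364318]
0.09 [[149.3, 5.3], [220.5, 196.0], [345.2, 195.7], [283.5, 204.2]]
0.11 [[149.3, 5.1], [219.7, 196.4], [346.1, 196.2], [283.6, 203.9]]
0.13 [[149.2, 4.8], [218.9, 196.8], [347.0, 196.5], [283.7, 203.4]]
0.2 [[149.1, 4.0], [215.9, 197.4], [350.4, 197.1], [283.9, 200.8]]
```

View pics/w2.png

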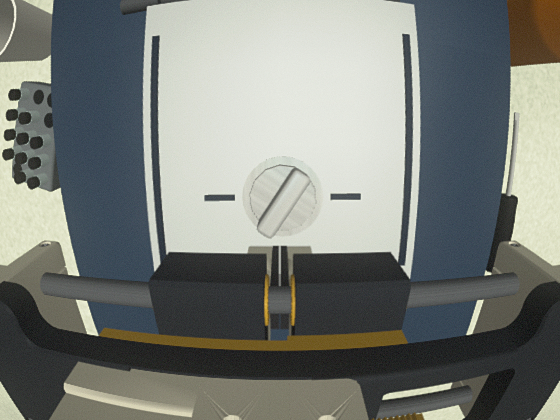

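```bash
python3 - <<'E'
from h import *
s=sense();Rc,h,Rm=cover([566.7,-13.7,.1673,.1])
bt=h+Rc.apply([-115,0,30])
def f(v): 
    b=Rc*R.from_euler('z',v[0]);return np.r_[projw(bt+b.apply([0,17,0]),s)-[265,234],projw(bt+b.apply([0,-17,0]),s)-[303,172]]
r=least_squares(f,[1.]);g=r.x[0];print(g,f(r.x))
T=Rc*R.from_euler('z',g-np.pi/2)*R.from_euler('x',np.pi)
cur=R.from_euler('xyz',s['orientation'])
print('rotvec deg',np.degrees((cur.inv()*T).as_rotvec()))
start=np.array(s['eef_pos'])+cur.apply([0,0,-45])
for d in(30.5,75):
  P=h+Rc.apply([-115,0,d]);print(d,P,'in tool',T.inv().apply(P-start),'in cur tool',cur.inv().apply(P-start))
E
```

```text
1.0291754558854607 [-0.32613219  0.85796256  0.25173309 -0.14865496]
rotvec deg [-1.57026275 -5.62667476 30.90077753]
30.5 [545.6179563  -17.26030486 141.82846996] in tool [ 36.9530079  -19.36474479  39.05857797] in cur tool [37.51299196  2.38980179 43.048286  ]
75 [549.99851579 -16.52052235 186.10615531] in tool [ 36.9530079  -19.36474479  -5.44142203] in cur tool [41.98762662  2.37968961 -1.226171  ]
```

```bash
python3 -m creep '[{"jaw":0,"tx":0,"ty":0,"tz":-0.022,"ax":0,"ay":0,"az":0},{"jaw":0.04,"tx":0,"ty":0,"tz":-0.023,"ax":0,"ay":0,"az":0},{"jaw":0.04,"tx":0.021,"ty":0.0012,"tz":-0.001,"ax":0,"ay":0,"az":0},{"jaw":0.04,"tx":0.021,"ty":0.0012,"tz":0,"ax":0,"ay":0,"az":0},{"jaw":0.04,"tx":0,"ty":0,"tz":0,"ax":-0.31,"ay":-1.13,"az":6.18},{"jaw":0.04,"tx":0,"ty":0,"tz":0,"ax":-0.31,"ay":-1.13,"az":6.18},{"jaw":0.04,"tx":0,"ty":0,"tz":0,"ax":-0.31,"ay":-1.13,"az":6.18},{"jaw":0.04,"tx":0,"ty":0,"tz":0,"ax":-0.31,"ay":-1.13,"az":6.18},{"jaw":0.04,"tx":0,"ty":0,"tz":0,"ax":-0.31,"ay":-1.13,"az":6.18},{"jaw":0.04,"tx":0,"ty":0,"tz":0,"ax":0,"ay":0,"az":0}]' 20
python3 - <<'E'
from h import *
import cv2
s=sense();im=read_camera('wrist');cv2.imwrite('pics/w3.png',im[...,::-1]);print(s['q'])
Rc,h,Rm=cover([566.7,-13.7,.1673,.1])
b=Rc*R.from_euler('z',1.03)
print([projw(h+Rc.apply(P),s).round(1).tolist() for P in([-115,33,8],[-115,-33,8],[-115,0,30])],[projw(h+Rc.apply([-115,0,30])+b.apply([0,y,0]),s).round(1).tolist() for y in(17,-17)])
E
```

```text
t: 4.42
eef_pos: [550.2, -16.6, 185.4]
orientation: [3.089, 0.087, -0.382]
ft_force: [0.1, 0.6, -0.3]
finger_gap: 0.458
[ 0.31489709  0.26067139 -0.26516954 -0.01699049 -1.14585104  0.88436852]
[[238.8, 250.6], [320.3, 204.3], [278.5, 240.9]] [[278.7, 265.0], [278.3, 215.1]]
```

View pics/w3.png

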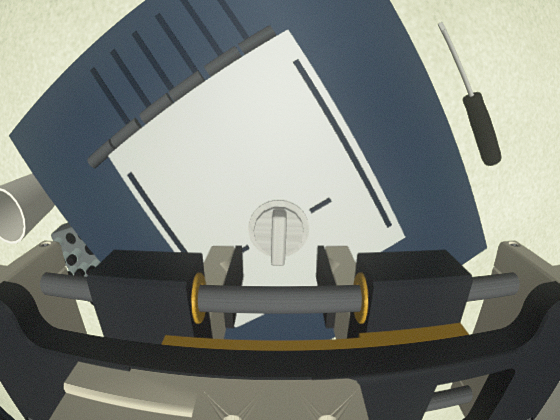

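The bar is upright in the image at x≈279, rows 210–265, centred between the fingers and aligned with the jaws. Next I'll go down and grip.

```bash
python3 -m creep '[{"jaw":0.04,"tx":0,"ty":0,"tz":0.02,"ax":0,"ay":0,"az":0},{"jaw":0.04,"tx":0,"ty":0,"tz":0.018,"ax":0,"ay":0,"az":0},{"jaw":0.04,"tx":0,"ty":0,"tz":0.0045,"ax":0,"ay":0,"az":0},{"jaw":0.04,"tx":0,"ty":0,"tz":0,"ax":0,"ay":0,"az":0}]' 20
python3 -m creep '[{"jaw":0,"tx":0,"ty":0,"tz":0,"ax":0,"ay":0,"az":0},{"jaw":0,"tx":0,"ty":0,"tz":0,"ax":0,"ay":0,"az":0},{"jaw":0,"tx":0,"ty":0,"tz":0,"ax":0,"ay":0,"az":0},{"jaw":0,"tx":0,"ty":0,"tz":0,"ax":0,"ay":0,"az":0},{"jaw":0,"tx":0,"ty":0,"tz":0,"ax":0,"ay":0,"az":0}]' 20
```

```text
t: 4.8
eef_pos: [544.4, -17.6, 142.3]
orientation: [3.089, 0.089, -0.374]
ft_force: [-0.5, -0.7, -0.8]
finger_gap: 0.457
t: 5.22
eef_pos: [545.8, -17.2, 143.9]
orientation: [3.09, 0.086, -0.376]
ft_force: [-0.4, 0.5, 0.6]
finger_gap: 0.135
```

```bash
python3 -m creep '[{"jaw":0,"tx":0,"ty":0,"tz":0,"ax":0,"ay":0,"az":0},{"jaw":0,"tx":0,"ty":0,"tz":0,"ax":0,"ay":0,"az":6},{"jaw":0,"tx":0,"ty":0,"tz":0,"ax":0,"ay":0,"az":6}]' 25
python3 -m creep '[{"jaw":0,"tx":0,"ty":0,"tz":0,"ax":0,"ay":0,"az":6},{"jaw":0,"tx":0,"ty":0,"tz":0,"ax":0,"ay":0,"az":6},{"jaw":0,"tx":0,"ty":0,"tz":0,"ax":0,"ay":0,"az":6},{"jaw":0,"tx":0,"ty":0,"tz":0,"ax":0,"ay":0,"az":6},{"jaw":0,"tx":0,"ty":0,"tz":0,"ax":0,"ay":0,"az":6},{"jaw":0,"tx":0,"ty":0,"tz":0,"ax":0,"ay":0,"az":6},{"jaw":0,"tx":0,"ty":0,"tz":0,"ax":0,"ay":0,"az":6},{"jaw":0,"tx":0,"ty":0,"tz":0,"ax":0,"ay":0,"az":5},{"jaw":0,"tx":0,"ty":0,"tz":0,"ax":0,"ay":0,"az":0},{"jaw":0,"tx":0,"ty":0,"tz":0,"ax":0,"ay":0,"az":0}]'
python3 - <<'E'
from h import *
import cv2
s=sense();im=read_camera('wrist');cv2.imwrite('pics/w4.png',im[...,::-1]);print(s['q'],s['ft_torque'])
Rc,h,Rm=cover([566.7,-13.7,.1673,.1])
T=Rc*R.from_euler('z',-np.pi/2)*R.from_euler('x',np.pi)
cur=R.from_euler('xyz',s['orientation']);print(np.degrees((cur.inv()*T).as_rotvec()))
print([projw(h+Rc.apply(P),s).round(1).tolist() for P in([-115,33,8],[-115,-33,8],[-115,0,30],[-115,17,30],[-115,-17,30])])
E
```

```text
t: 5.47
eef_pos: [545.9, -16.6, 143.7]
orientation: [3.074, 0.073, -0.59]
ft_force: [0.2, 3.4, 0.5]
finger_gap: 0.098
t: 6.3
eef_pos: [545.8, -16.7, 143.4]
orientation: [3.042, 0.001, -1.401]
ft_force: [-0.0, 5.3, -0.4]
finger_gap: 0.097
[ 0.31696905  0.29281648 -0.32684796 -0.01844994 -1.04986541 -0.13730085] [ 1.83956228 -0.50353151 -0.19478816]
[-0.0035869   0.06515919  0.140487  ]
[[278.9, 302.7], [279.1, 198.3], [279.0, 273.3], [278.9, 301.1], [279.0, 242.6]]
```

View pics/w4.png

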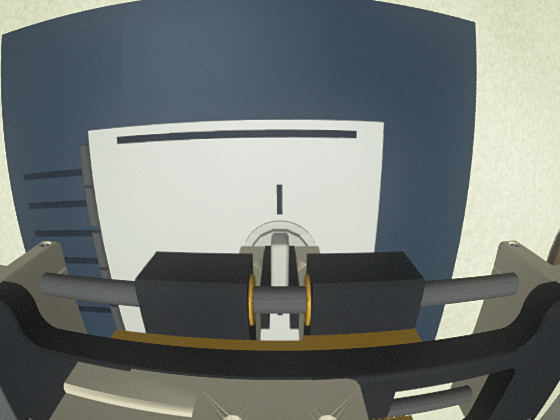

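The bar at x≈280 lines up with the visible rib at (279,199). I'll press the cover shut, pivoting about the hinge.

```bash
python3 -m creep '[{"jaw":0,"tx":0,"ty":0.0005,"tz":0.0019,"ax":0.95,"ay":0,"az":0},{"jaw":0,"tx":0,"ty":0.0005,"tz":0.0019,"ax":0.95,"ay":0,"az":0},{"jaw":0,"tx":0,"ty":0.0006,"tz":0.0019,"ax":0.95,"ay":0,"az":0},{"jaw":0,"tx":0,"ty":0,"tz":0,"ax":0,"ay":0,"az":0}]' 30
python3 -m creep '[{"jaw":0,"tx":0,"ty":0.0005,"tz":0.0019,"ax":0.95,"ay":0,"az":0},{"jaw":0,"tx":0,"ty":0.0005,"tz":0.0019,"ax":0.95,"ay":0,"az":0},{"jaw":0,"tx":0,"ty":0.0006,"tz":0.0019,"ax":0.95,"ay":0,"az":0},{"jaw":0,"tx":0,"ty":0,"tz":0,"ax":0,"ay":0,"az":0}]' 30
```

```text
t: 6.68
eef_pos: [543.8, -17.1, 138.3]
orientation: [3.094, 0.001, -1.401]
ft_force: [1.6, 6.2, 0.4]
finger_gap: 0.102
t: 7.02
eef_pos: [542.3, -17.3, 133.3]
orientation: [-3.139, 0.001, -1.401]
ft_force: [0.2, 6.4, 3.5]
finger_gap: 0.099
```

```bash
python3 -m creep '[{"jaw":0,"tx":0,"ty":0,"tz":0.001,"ax":0,"ay":0,"az":0},{"jaw":0,"tx":0,"ty":0,"tz":0.001,"ax":0,"ay":0,"az":0},{"jaw":0,"tx":0,"ty":0,"tz":0,"ax":0,"ay":0,"az":0}]' 30
python3 -m creep '[{"jaw":0,"tx":0,"ty":0,"tz":0.001,"ax":0,"ay":0,"az":0},{"jaw":0,"tx":0,"ty":0,"tz":0.001,"ax":0,"ay":0,"az":0},{"jaw":0,"tx":0,"ty":0,"tz":0,"ax":0,"ay":0,"az":0}]' 30
```

```text
t: 7.27
eef_pos: [542.2, -17.4, 131.9]
orientation: [-3.141, 0.001, -1.4]
ft_force: [-4.8, 7.6, 14.9]
finger_gap: 0.101
t: 7.52
eef_pos: [542.2, -17.4, 131.6]
orientation: [-3.14, 0.0, -1.4]
ft_force: [-12.2, 8.0, 30.3]
finger_gap: 0.106
```

```bash
python3 -m creep '[{"jaw":0,"tx":0,"ty":0.001,"tz":0,"ax":0,"ay":0,"az":0},{"jaw":0,"tx":0,"ty":0,"tz":-0.0005,"ax":0,"ay":0,"az":0},{"jaw":0,"tx":0,"ty":0,"tz":0,"ax":0,"ay":0,"az":0},{"jaw":0,"tx":0,"ty":0,"tz":0,"ax":0,"ay":0,"az":0}]' 30
python3 - <<'E'
from h import *
import cv2
s=sense();w=read_camera('wrist');a=read_camera('side');print(s['ft_force'],s['ft_torque'])
for an in(0,.03,.06,.096):
  Rc,h,Rm=cover([566.7,-13.7,.1673,an])
  print(an,'wrist',[projw(h+Rc.apply(P),s).round(1).tolist() for P in([-115,-33,8],[-5,-75,6],[-170,-75,6])],'side crop',[((proj('side',h+Rc.apply(P))-[240,150])*[10/3,3.6]).round(1).tolist() for P in([-170,75,6],[-170,-75,6],[-5,75,6])])
cr=cv2.resize(a[150:250,240:360],(400,360),interpolation=cv2.INTER_CUBIC)
cv2.imwrite('pics/c5.png',np.hstack([cr,cv2.resize(w[90:290,60:440],(400,360))])[...,::-1])
cv2.imwrite('pics/w5.png',w[...,::-1])
E
```

```text
t: 7.85
eef_pos: [542.1, -17.5, 131.7]
orientation: [-3.139, 0.0, -1.4]
ft_force: [-7.0, 7.6, 21.9]
finger_gap: 0.1
[-6.95794861  7.55732977 21.91033569] [2.90583442 2.64929875 0.01696542]
0 wrist [[279.6, 198.8], [89.5, 128.2], [383.8, 122.1]] side crop [[291.1, 376.4], [399.5, 211.8], [58.6, 262.9]]
0.03 wrist [[279.0, 200.6], [89.1, 128.3], [386.4, 122.6]] side crop [[291.2, 370.2], [400.0, 205.5], [58.3, 262.6]]
0.06 wrist [[278.2, 202.5], [88.7, 128.3], [388.8, 123.1]] side crop [[291.1, 363.8], [400.3, 199.2], [58.1, 262.3]]
0.096 wrist [[276.9, 204.8], [88.3, 128.4], [391.5, 123.7]] side crop [[290.8, 356.0], [400.4, 191.4], [57.8, 261.9]]
```

View pics/c5.png

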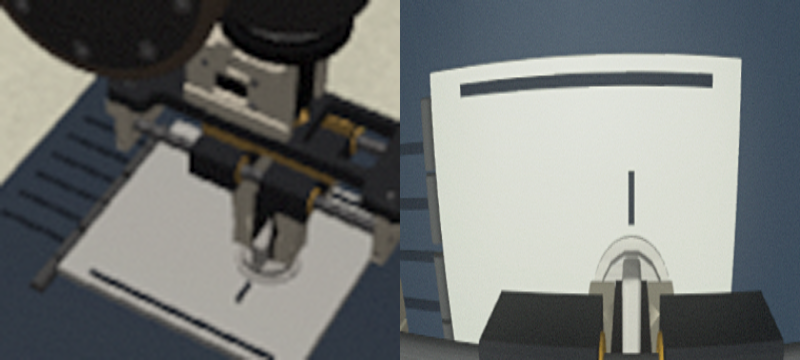

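View pics/w5.png

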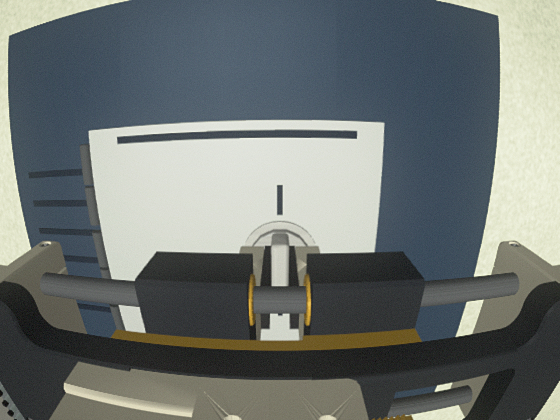

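Rib at (279,199), cover corner at (384,122) and bar in line all match the predictions for angle 0 (0.096 would put the corner at 391.5). One small top-up of the push, then I'll hand in.

```bash
python3 -m creep '[{"jaw":0,"tx":0,"ty":0.0003,"tz":0.0003,"ax":0,"ay":0,"az":0},{"jaw":0,"tx":0,"ty":0,"tz":0,"ax":0,"ay":0,"az":0},{"jaw":0,"tx":0,"ty":0,"tz":0,"ax":0,"ay":0,"az":0},{"jaw":0,"tx":0,"ty":0,"tz":0,"ax":0,"ay":0,"az":0},{"jaw":0,"tx":0,"ty":0,"tz":0,"ax":0,"ay":0,"az":0},{"jaw":0,"tx":0,"ty":0,"tz":0,"ax":0,"ay":0,"az":0}]' 30 && python3 -c "
from bench import *
print(job_done(), sense()['ft_force'])"
```

```text
t: 8.45
eef_pos: [542.1, -17.5, 131.7]
orientation: [-3.138, 0.0, -1.4]
ft_force: [-7.5, 7.6, 24.8]
finger_gap: 0.101
the job is handed in; nothing more can be done
the job is handed in; nothing more can be done
```

The cover is shut with the fastener in line, and I handed the job in at about 8.5 s with the gripper still holding the thumb bar and pressing down. I pushed the cover down from 0.76 rad to the blade stop at about 0.1 rad. Then I gripped the bar, turned it 59° clockwise into line with the ribs, and pressed the cover down about the hinge.

- **Shut:** in the last wrist picture, the rib and the cover's front corner sit within about 1 px of where angle 0 puts them. The tool came down 11.7 mm from the blade stop, against about 11.3 mm expected. It then met a hard stop: the force rose from 15 to 30 N within 0.3 mm.
- **Fastener:** the bar lined up with the rib to about 1 px in the last picture, and the jaws were within 0.2° of in-line when the turn ended.
- **Holding force:** steady at about 25 N down, against the 15 N needed at the fastener. The highest reading was about 34 N in all. A side force of about 7 N remained in both x and y, which I left alone.
- **Bystanders:** no move went near the rack, bottle, screwdriver or beaker. I did not take a separate picture of them at the end.

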